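Tip a heavy boxed bottle over the checkout scanner

ROBOT

A 6-joint arm with a two-finger parallel gripper is mounted at the origin on the work surface. World frame = base frame: x ahead of the robot, y to its left, z up, the work surface at z = 0. Lengths are in m, angles in degrees, forces in N, time in s.
With the tool pointing down it reaches from about 0.35 to 0.725 m from the base axis. Payload 6 kg.
Tool frame: the origin (TCP) lies midway between the tips of the shut fingers; the grasp point (between the pads) lies 19 mm behind it; z points along the fingers, y is the direction in which the jaws open and shut (so a half turn about z gives the same grasp; the last joint's range is limited). The gripper opens to 85 mm and grips with 20 to 120 N. Pads are 22 mm wide; open, the fingers measure 114 mm over their backs; the gripper's body (76 mm by 85 mm) begins 54 mm behind the grasp point. The pads swing forward as they close: fully open they stand 13 mm farther back than shut.
Start: joints at [-44.937, 2.303, 4.859, 0, -92.561, -19.12], TCP at [0.262, -0.54, 0.231] pointing down, gripper open.
Joint ranges: [-146.85, 146.85], [-73.84, 115.35], [-62.03, 85.46], [-188.31, 113.3], [-161.28, -10.13], [-171.36, 171.36]. Speed limits (degrees/s): [147.25, 147.25, 172.46, 180, 180, 180].

INTERFACE

Orientations are given as a 3x3 rotation matrix whose columns are the frame's x, y, z axes.
In Python, from cell import robot, read_camera, camera_model gives the robot as it stands.
- The arm moves only by the shell command python3 -m jog 'ROWS'. ROWS is JSON, a list of rows, each a list of 3 entries, a list of its own where there are three numbers: the closure, from 0 (fully open) to 1 (shut), then the shift along the tool's x, y, z in cm, then the turn, a rotation vector about the tool's x, y, z in rad. A call has 1 to 5 rows; each row shifts and turns the commanded pose from where the row before left it, along the tool's axes as they then stand; what a row does not reach is not made up. A row lasts 1/12 s, in which the tool goes at most 41.7 mm and 7.16 degrees, less where a joint would pass 70% of its speed; a pose out of reach is approached as far as the arm can. A call with a gripper value outside its range is refused whole. The fingers move at their own pace and stop on an object; the grip force is fixed at half the most. Time passes only in rows, so rows that do not move let the fingers close. It gives the time, the measured TCP pose, the force and the opening at its end, in the units of the state.
- robot.sense(): the state, without advancing time (a new reading comes with each control period).
- read_camera(name): name is "scene" or "top" or "wrist"; returns the picture (480x640x3 uint8, red, green, blue); there is no depth.
- camera_model(name): a dict with "camera_matrix" (3x3 intrinsics, pixels), "k1" (the pictures are not rectified: a ray, as slopes to the right and down, at radius r is drawn at 1 + k1 r^2 times it, then the intrinsics apply), "pose" (4x4, takes a point from camera to world coordinates). Camera axes: x right, y down, z forward; pixel columns grow to the right and rows downward; lengths in m; the calibration is good to about 2 mm. A picture is of the moment at which its call begins: read the wrist's pose just before it. camera_model takes no time and is no camera call; for the wrist camera it gives the pose at the moment of the call.
- robot.close_job(): hands the job in, once; it reports no verdict.
The state is a dict: "t": time; "qpos": joint angles; "qd": joint speeds; "effort": joint torques, N m; "position": TCP position; "eef_rot": TCP orientation; "wrist_force": force on the tool from outside, world axes, zero at the start; "torque": the same for the moment, N m; "grip_width": opening from 0.0 (shut) to 1.0 (fully open).
Only numpy, scipy, OpenCV 4.12 (cv2) and the standard library are available. Lean on these libraries where they do the work, as an engineer would, in place of code of your own. Each camera call takes 0.05 s, during which the arm holds its last target. There are 200 camera calls.

TASK

Pass the heavy boxed bottle across the checkout by tipping it end over end, never lifting it clear of the counter and never letting it topple or drop: draw it up to the scanner, stand it up on its leading end on the scanner glass, and keep it standing still there for a second so the bar code on that end is read. Then lay it over the same way, onto its side towards the steel packing plate, and tip it up again on its other end, so that it is left standing upright on the plate with its whole foot on it. Leave the things along the customers' edge of the counter where they are.

Things in the scene. Friction and masses are not known exactly. Their poses are not given: they have to be found in the camera images.
- carton: The boxed bottle: a plain brown cardboard box, rigid, loose, square in section, 56 x 56 mm and 200 mm long (long axis: its own y), 0.49 to 0.85 kg evenly spread, with a pale band round its middle and a bar code on each of its two ends. Origin: the middle of the side on which it first lies.
- carton_center (a point): Centre of the boxed bottle, 28 mm inside each of its four long sides. It starts lying on the black ribbed goods mat (centre 28 mm above the counter), up to 0.3 rad out of line with mat, glass and plate and some 120 mm short of standing room on the glass. It slides on the counter and can be gripped across its 56 mm width near either end.
- carton_end_a (a point): Middle of the end face of the box at its own +y, 100 mm from its centre. It is the leading end (faces the scanner) when the plate is to the robot's left (+y).
- carton_end_b (a point): Middle of the end face of the box at its own -y, 100 mm from its centre. It is the leading end (faces the scanner) when the plate is to the robot's right (-y).
- glass (a point): Centre of the flat scanner's dark glass window, 120 x 120 mm, in a steel frame 172 x 172 mm let in flush with the counter top (height 0, no raised edge anywhere). Its y axis is the line through mat, glass and plate. The whole foot of the box is to stand on the glass.
- plate (a point): Centre of the bare steel packing plate, 160 mm along x by 180 mm along y (axes as the glass), flush with the counter top, 250 mm from the glass centre on the side away from the goods mat: robot's left or right. A box standing mid-glass, laid over and stood up again without sliding comes to stand 256 mm from the glass centre.
- mat (a point): Centre of the black ribbed goods mat, 180 x 300 mm, flush with the counter top, 250 mm from the glass centre on the side where the box starts.
- card_terminal: Bystander: black and grey card payment terminal lying on the counter beyond the checkout line, 165 x 80 mm, 40 mm high; origin at the middle of its underside. Loose; to be left alone.
- lollipop_tub: Bystander: round yellow tub 100 mm across and 82 mm high with lollipops standing in it up to 135 mm; origin at the middle of its underside. Loose; to be left alone.
- charger_box: Bystander: white box with a phone charger lying flat, 95 x 145 mm and 34 mm high; origin at the middle of its underside. Loose; to be left alone.
There are look-alikes about, which are no part of the job. What is shaped like the carton but green, orange or red is not meant.

How it is judged (in metres and radians):
On the way, in this order (a step that is already met when the one before it is completed fails the run):
1. the box stands still and upright on its leading end (the end that faced the scanner) on the scanner glass, for half a second (((world y of plate above 0 m and angle between the y axis of carton_center and the z axis of glass, either way round below 0.1 rad and height (world z) of carton_end_a below 0.008 m and height (world z) of carton_end_b above 0.19 m and x of carton_end_a in the frame of glass between -0.04 and 0.04 m and y of carton_end_a in the frame of glass between -0.04 and 0.04 m) or (world y of plate below 0 m and angle between the y axis of carton_center and the z axis of glass, either way round below 0.1 rad and height (world z) of carton_end_b below 0.008 m and height (world z) of carton_end_a above 0.19 m and x of carton_end_b in the frame of glass between -0.04 and 0.04 m and y of carton_end_b in the frame of glass between -0.04 and 0.04 m)) and linear speed of carton below 0.08 m/s), for 0.5 s.
2. the box is laid over: it lies flat between the scanner and the packing plate, the end that stood up now reaching towards the plate (((world y of plate above 0 m and angle between the y axis of carton_center and the z axis of glass, either way round above 1.5 rad and height (world z) of carton_center below 0.034 m and horizontal distance between carton_end_b and plate below 0.11 m and horizontal distance between carton_end_a and glass below 0.11 m) or (world y of plate below 0 m and angle between the y axis of carton_center and the z axis of glass, either way round above 1.5 rad and height (world z) of carton_center below 0.034 m and horizontal distance between carton_end_a and plate below 0.11 m and horizontal distance between carton_end_b and glass below 0.11 m))), for 0.1 s.
3. the box stands upright on its other end on the packing plate (((world y of plate above 0 m and angle between the y axis of carton_center and the z axis of plate, either way round below 0.1 rad and height (world z) of carton_end_b below 0.008 m and height (world z) of carton_end_a above 0.19 m and x of carton_end_b in the frame of plate between -0.05 and 0.05 m and y of carton_end_b in the frame of plate between -0.06 and 0.06 m) or (world y of plate below 0 m and angle between the y axis of carton_center and the z axis of plate, either way round below 0.1 rad and height (world z) of carton_end_a below 0.008 m and height (world z) of carton_end_b above 0.19 m and x of carton_end_a in the frame of plate between -0.05 and 0.05 m and y of carton_end_a in the frame of plate between -0.06 and 0.06 m))), for 0.2 s.
At the end, for the whole second after the job is handed in: The box stands upright (within 0.1 rad) and at rest on the packing plate, on the end that was up while it stood on the glass, the middle of its foot within 50 mm (short way) and 60 mm (long way) of the plate's centre, and the three things on the customers' edge are within 30 mm of where they were (((world y of plate above 0 m and angle between the y axis of carton_center and the z axis of plate, either way round below 0.1 rad and height (world z) of carton_end_b below 0.008 m and height (world z) of carton_end_a above 0.19 m and x of carton_end_b in the frame of plate between -0.05 and 0.05 m and y of carton_end_b in the frame of plate between -0.06 and 0.06 m) or (world y of plate below 0 m and angle between the y axis of carton_center and the z axis of plate, either way round below 0.1 rad and height (world z) of carton_end_a below 0.008 m and height (world z) of carton_end_b above 0.19 m and x of carton_end_a in the frame of plate between -0.05 and 0.05 m and y of carton_end_a in the frame of plate between -0.06 and 0.06 m)) and linear speed of carton below 0.08 m/s and distance of each of card_terminal, lollipop_tub, charger_box from where it was at the start of the episode below 0.03 m); the robot touches nothing.
It fails at once if the box is lifted clear of the counter (the middles of both its ends more than 42 mm above the counter at once) (height (world z) of each of carton_end_a, carton_end_b above 0.042 m).
It fails at once if the box topples or is dropped over (it turns faster than 5 rad/s) (angular speed of carton above 5 rad/s).
It fails at once if the card terminal is pushed more than 30 mm (distance of card_terminal from where it was at the start of the episode above 0.03 m).
It fails at once if the lollipop tub is pushed more than 30 mm (distance of lollipop_tub from where it was at the start of the episode above 0.03 m).
It fails at once if the charger box is pushed more than 30 mm (distance of charger_box from where it was at the start of the episode above 0.03 m).
It also fails if it takes over 72 s, if anything falls off the work surface, if the arm or the gripper's body presses on something with over 40 N, if the wrist force passes 120 N, or if a joint passes its speed limit or range.

## Working session

There is one attempt and no reset: what is moved stays moved. The work goes in short steps, Python scripts to look and compute and a shell command to move; the robot and the scene stay as the last step left them, time stands still between calls to the robot, and variables do not carry over. Pictures are saved under pics/ and viewed, about 8 in all and at most 12, crops included, and the job is handed in when it is done.

```bash
mkdir -p pics; ls
python3 - <<'E'
from cell import robot, read_camera, camera_model
import cv2, numpy as np
for n in ["scene","top"]:
    cv2.imwrite(f"pics/{n}0.png", read_camera(n)[:,:,::-1])
    m=camera_model(n); print(n,np.round(m["camera_matrix"],1).tolist(),m["k1"],np.round(m["pose"],3).tolist())
s=robot.sense(); print({k:np.round(v,3).tolist() for k,v in s.items()})
E
```

```text
pics
scene [[523.7, 0.0, 316.8], [0.0, 523.7, 239.9], [0.0, 0.0, 1.0]] 0.008434452031578086 [[-0.261, 0.63, -0.731, 1.516], [0.965, 0.16, -0.207, 0.327], [-0.013, -0.76, -0.65, 0.923], [0.0, 0.0, 0.0, 1.0]]
top [[614.8, 0.0, 314.1], [0.0, 614.8, 239.8], [0.0, 0.0, 1.0]] -0.13439333542004628 [[-0.007, -0.997, 0.073, 0.438], [-1.0, 0.008, 0.001, 0.067], [-0.002, -0.073, -0.997, 1.703], [0.0, 0.0, 0.0, 1.0]]
{'t': 0.1, 'qpos': [-44.937, 2.334, 4.807, -0.024, -92.559, -19.119], 'qd': [-0.127, -0.0, 0.175, 0.071, 0.067, -0.015], 'effort': [-0.006, -36.935, 34.828, 6.952, -0.005, 0.0], 'position': [0.262, -0.539, 0.23], 'eef_rot': [[-0.899, -0.438, -0.001], [-0.438, 0.899, 0.001], [0.0, 0.002, -1.0]], 'wrist_force': [0.728, 0.224, 0.289], 'torque': [-0.018, -0.022, -0.02], 'grip_width': 0.997}
```

View pics/top0.png

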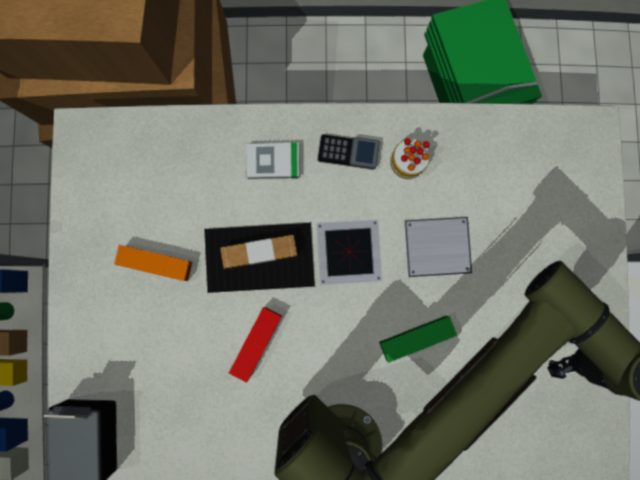

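View pics/scene0.png

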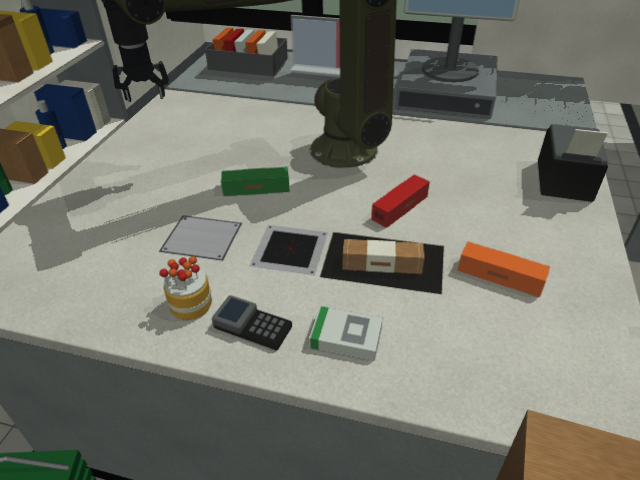

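The top view shows the carton at about (260,251) on the mat, the glass at (350,252) and the plate at (438,246). The plate is to the robot's right (-y), so end_b leads. The scene view agrees with this, and the red, green and orange look-alikes lie well apart. Next I measure the positions.

```bash
cat > h.py <<'E'
import numpy as np, cv2
from cell import robot, read_camera, camera_model
def ray(m,uv):
    K=m["camera_matrix"];K=np.array(K);d=(np.array(uv,float)-[K[0,2],K[1,2]])/K[0,0]
    p=d.copy()
    for _ in range(20): p=d/(1+m["k1"]*(p@p))
    T=np.array(m["pose"]); return T[:3,3],T[:3,:3]@np.array([p[0],p[1],1])
def onplane(m,uv,z):
    o,r=ray(m,uv); return o+r*(z-o[2])/r[2]
def proj(m,P):
    T=np.array(m["pose"]);c=T[:3,:3].T@(np.array(P)-T[:3,3]);p=c[:2]/c[2];p=p*(1+m["k1"]*(p@p))
    K=np.array(m["camera_matrix"]);return p*K[0,0]+[K[0,2],K[1,2]]
def st():
    s=robot.sense();print("t",round(s["t"],2),"p",np.round(s["position"],4).tolist(),"R",np.round(s["eef_rot"],3).tolist(),"F",np.round(s["wrist_force"],1).tolist(),"T",np.round(s["torque"],2).tolist(),"g",round(s["grip_width"],3),"q",np.round(s["qpos"],1).tolist());return s
E
python3 - <<'E'
from h import *
im=cv2.imread("pics/top0.png");m=camera_model("top")
hsv=cv2.cvtColor(im,cv2.COLOR_BGR2HSV);H,S,V=cv2.split(hsv)
def blob(mask,box,z,name):
    x0,y0,x1,y1=box;k=np.zeros_like(mask);k[y0:y1,x0:x1]=mask[y0:y1,x0:x1]
    n,l,s,c=cv2.connectedComponentsWithStats(k.astype(np.uint8));i=1+np.argmax(s[1:,4])
    pts=np.argwhere(l==i)[:,::-1]
    w=np.array([onplane(m,p,z)[:2] for p in pts]).astype(np.float32)
    r=cv2.minAreaRect(w*1000);print(name,s[i],"c",np.round(r[0],1),"size",np.round(r[1],1),"ang",round(r[2],2)); return r
blob(V<70,(318,222,382,283),0,"glass")
blob((V>120)&(hsv[:,:,0]>105),(400,212,476,280),0,"plate")
blob((V>75),(210,228,308,275),0.056,"carton")
blob(V<70,(200,215,316,295),0,"mat")
print(hsv[245,438],hsv[200,438],hsv[255,230])
c=cv2.resize(im[205:300,195:485],None,fx=2.7,fy=2.7,interpolation=cv2.INTER_CUBIC);cv2.imwrite("pics/crop.png",c)
E
```

```text
glass [ 326  228   47   48 2035] c [528.9 -26.5] size [125.3 125.3] ang 3.01
plate [ 407  219   63   56 2444] c [ 542.4 -275.7] size [149.1 168.5] ang 3.04
carton [ 220  235   77   33 1620] c [529.  220.6] size [ 60.7 200.8] ang 9.59
mat [ 205  223  109   69 5109] c [515.9 223.4] size [176.5 296.6] ang 2.92
[107  16 148] [ 46  16 174] [ 17 147 139]
```

View pics/crop.png

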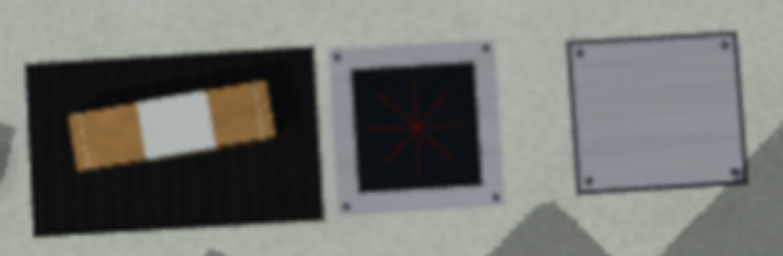

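The crop shows the same layout: the carton's leading (right) end is turned about 6.6° off the line towards +x, and the glass and plate line is itself turned 3°. The measured sizes match (125, 168 and 201 mm against 120, 180 and 200 mm). Next I plan the approach with the tool tilted 45° over the trailing end.

```bash
cat >> h.py <<'E'
from scipy.spatial.transform import Rotation as Ro
from scipy.linalg import logm, expm
G=np.array([0.529,-0.0265]); L=np.array([0.052,-0.9986]); L/=np.linalg.norm(L)
def Rt(d,tilt):  # tilt>0: tool points towards travel d (2-vector); jaws across
    d=np.array([*d,0.])/np.linalg.norm(d); a=np.radians(tilt)
    z=d*np.sin(a)-np.array([0,0,1])*np.cos(a); y=-np.array([-d[1],d[0],0]); return np.c_[np.cross(y,z),y,z]
def rel(p,R,N,p0=None,R0=None):
    s=robot.sense(); p0=s["position"] if p0 is None else p0; R0=np.array(s["eef_rot"] if R0 is None else R0); p0=np.array(p0)
    print("shift cm total",np.round(R0.T@(np.array(p)-p0)*100,2),"rotvec",np.round(Ro.from_matrix(R0.T@R).as_rotvec(),3))
    T=np.eye(4);T[:3,:3]=R0.T@R;T[:3,3]=R0.T@(np.array(p)-p0)
    A=expm(np.real(logm(T))/N);print(f" x{N} rows screw:",np.round(A[:3,3]*100,2).tolist(),np.round(Ro.from_matrix(A[:3,:3]).as_rotvec(),4).tolist())
E
python3 - <<'E'
from h import *
d=np.array([.167,-.986]);c=np.array([.530,.2215])
R=Rt(d,45); print(np.round(R,3))
g=np.array([*(c-d*.073),.030]); p=g+R[:,2]*.022; pre=p-R[:,2]*.10
print("grasp tcp",p,"pre",pre)
s=robot.sense(); rel(pre,R,20); print(np.array(s["eef_rot"]).T@(pre+[0,0,.08]-s["position"])*100/22)
E
```

```text
[[ 0.118 -0.986  0.118]
 [-0.697 -0.167 -0.697]
 [ 0.707 -0.    -0.707]]
grasp tcp [0.5204068  0.27814009 0.01444365] pre [0.50859862 0.34785786 0.08515433]
shift cm total [-60.95  68.98  14.62] rotvec [ 0.505  0.673 -1.215]
 x20 rows screw: [-4.8, 1.29, -1.2] [0.0252, 0.0336, -0.0607]
[-2.77032957  3.13588766  0.30109636]
```

```bash
R='[0,[-2.44,2.76,0.15],[0,0,0]]'
for i in 1; do
python3 -m jog '[[0,[-2.44,2.76,0.15],[0,0,0]],[0,[-2.44,2.76,0.15],[0,0,0]],[0,[-2.44,2.76,0.15],[0,0,0]],[0,[-2.44,2.76,0.15],[0,0,0]],[0,[-2.44,2.76,0.15],[0,0,0]]]'
done; python3 -c "from h import *; st()"
```

```text
t: 0.52
position: [0.3117, -0.3605, 0.2231]
eef_rot: [[-0.9, -0.437, -0.001], [-0.437, 0.9, 0.001], [0.0, 0.001, -1.0]]
wrist_force: [1.3, 0.8, 0.7]
grip_width: 1.0
t 0.52 p [0.3117, -0.3605, 0.2231] R [[-0.9, -0.437, -0.001], [-0.437, 0.9, 0.001], [0.0, 0.001, -1.0]] F [1.3, 0.8, 0.7] T [0.04, -0.14, -0.01] g 1.0 q [-24.8, -16.9, -13.4, -0.0, -93.5, -39.3]
```

```bash
python3 -m jog '[[0,[-2.44,2.76,0.1],[0,0,0]],[0,[-2.44,2.76,0.1],[0,0,0]],[0,[-2.44,2.76,0.1],[0,0,0]],[0,[-2.44,2.76,0.1],[0,0,0]],[0,[-2.44,2.76,0.1],[0,0,0]]]' >/dev/null
python3 -m jog '[[0,[-2.44,2.76,0.1],[0,0,0]],[0,[-2.44,2.76,0.1],[0,0,0]],[0,[-2.44,2.76,0.1],[0,0,0]],[0,[-2.44,2.76,0.1],[0,0,0]],[0,[-2.44,2.76,0.1],[0,0,0]]]' >/dev/null
python3 -m jog '[[0,[-2.44,2.76,0.1],[0,0,0]],[0,[-2.44,2.76,0.1],[0,0,0]],[0,[-2.44,2.76,0.1],[0,0,0]],[0,[-2.44,2.76,0.1],[0,0,0]],[0,[-2.44,2.76,0.1],[0,0,0]]]' >/dev/null
python3 -m jog '[[0,[-2.44,2.76,0.1],[0,0,0]],[0,[-2.44,2.76,0.1],[0,0,0]],[0,[-2.44,2.76,0.1],[0,0,0]],[0,[-2.44,2.76,0.1],[0,0,0]],[0,[-2.44,2.76,0.1],[0,0,0]]]' >/dev/null
python3 - <<'E'
from h import *
s=st(); m=camera_model("wrist"); cv2.imwrite("pics/w1.png",read_camera("wrist")[:,:,::-1])
d=np.array([.167,-.986]); rel([.5086,.3479,.0852],Rt(d,45),14)
E
```

```text
t 2.18 p [0.5092, 0.3496, 0.2031] R [[-0.899, -0.438, -0.001], [-0.438, 0.899, -0.0], [0.001, -0.0, -1.0]] F [0.7, -0.9, 0.5] T [-0.03, -0.05, -0.01] g 1.0 q [53.0, 4.9, 4.7, -0.0, -89.8, -117.1]
shift cm total [ 0.31 -0.5  11.43] rotvec [ 0.504  0.668 -1.212]
 x14 rows screw: [-0.25, 0.13, 0.79] [0.036, 0.0477, -0.0866]
```

```bash
python3 -m jog '[[0,[-0.25,0.13,0.79],[0.036,0.0477,-0.0866]],[0,[-0.25,0.13,0.79],[0.036,0.0477,-0.0866]],[0,[-0.25,0.13,0.79],[0.036,0.0477,-0.0866]],[0,[-0.25,0.13,0.79],[0.036,0.0477,-0.0866]],[0,[-0.25,0.13,0.79],[0.036,0.0477,-0.0866]]]' 
python3 -m jog '[[0,[-0.25,0.13,0.79],[0.036,0.0477,-0.0866]],[0,[-0.25,0.13,0.79],[0.036,0.0477,-0.0866]],[0,[-0.25,0.13,0.79],[0.036,0.0477,-0.0866]],[0,[-0.25,0.13,0.79],[0.036,0.0477,-0.0866]],[0,[-0.25,0.13,0.79],[0.036,0.0477,-0.0866]]]' >/dev/null
python3 -m jog '[[0,[-0.25,0.13,0.79],[0.036,0.0477,-0.0866]],[0,[-0.25,0.13,0.79],[0.036,0.0477,-0.0866]],[0,[-0.25,0.13,0.79],[0.036,0.0477,-0.0866]],[0,[-0.25,0.13,0.79],[0.036,0.0477,-0.0866]]]' >/dev/null
python3 - <<'E'
from h import *
s=st(); m=camera_model("wrist"); cv2.imwrite("pics/w2.png",read_camera("wrist")[:,:,::-1])
d=np.array([.167,-.986]); rel([.5086,.3479,.0852],Rt(d,45),1)
E
```

```text
t: 2.65
position: [0.5139, 0.3558, 0.1622]
eef_rot: [[-0.617, -0.784, -0.074], [-0.74, 0.609, -0.286], [0.269, -0.121, -0.955]]
wrist_force: [0.2, -0.4, -0.8]
grip_width: 0.998
t 3.4 p [0.5082, 0.3418, 0.0889] R [[0.119, -0.986, 0.12], [-0.697, -0.169, -0.697], [0.708, -0.001, -0.707]] F [-0.0, -0.5, -0.5] T [1.92, 0.28, 0.02] g 1.002 q [65.2, 29.1, 3.1, 24.3, -102.3, -58.6]
shift cm total [-0.48 -0.33 -0.45] rotvec [-0.002 -0.008  0.01 ]
 x1 rows screw: [-0.48, -0.33, -0.45] [-0.0022, -0.008, 0.0102]
```

View pics/w2.png

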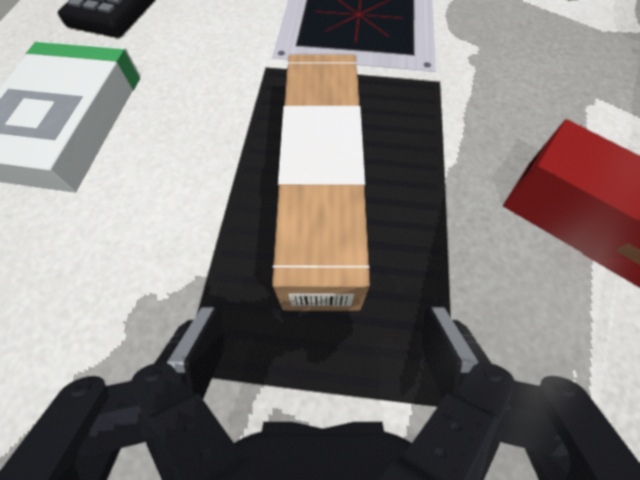

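The wrist view shows the carton almost centred. Its top face has corners at about (273,287), (370,287), (357,56) and (288,56), and its bottom trailing edge is at row 310. I project these to refine the pose.

Run:
```python
from h import *
m=camera_model("wrist")
P=[onplane(m,uv,.056)[:2] for uv in [(273,286),(370,286),(357,56),(288,56)]]+[onplane(m,uv,0)[:2] for uv in [(281,310),(365,310)]]
for p in P: print(np.round(p,4))
t=(P[0]+P[1])/2;l=(P[2]+P[3])/2;d=l-t;print("len",np.linalg.norm(d),"w",np.linalg.norm(P[0]-P[1]),np.linalg.norm(P[2]-P[3]),"c",(t+l)/2,"d",d/np.linalg.norm(d))
# glass
print("glassline", [np.round(onplane(m,u,0),4) for u in [(298,52),(414,54)]])
d/=np.linalg.norm(d); c=(t+l)/2; R=Rt(d,45); g=np.array([*(t+d*.027),.030]);p=g+R[:,2]*.022;print(p);rel(p,R,6); rel(p-R[:,2]*.06,R,2)
```

```text
[0.538  0.3256]
[0.4844 0.316 ]
[0.5172 0.1235]
[0.5724 0.1337]
[0.5394 0.3248]
[0.481  0.3144]
len 0.19507676742726096 w 0.054473184390277964 0.05613500304579264 c [0.52803277 0.22471099] d [ 0.1724016  -0.98502674]
glassline [array([0.5847, 0.0519, 0.    ]), array([0.463, 0.032, 0.   ])]
[0.51855378 0.27886976 0.01444365]
shift cm total [-0.63 -0.14  9.48] rotvec [ 0.002 -0.008  0.006]
 x6 rows screw: [-0.1, -0.02, 1.58] [0.0003, -0.0013, 0.0011]
shift cm total [-0.58 -0.13  3.48] rotvec [ 0.002 -0.008  0.006]
 x2 rows screw: [-0.29, -0.06, 1.74] [0.0009, -0.004, 0.0032]
```

```bash
python3 -m jog '[[0,[-0.3,-0.05,1.6],[0,-0.008,0.005]],[0,[-0.3,-0.05,1.6],[0,0,0]],[0,[0,0,2.1],[0,0,0]],[0,[0,0,2.1],[0,0,0]],[0,[0,0,2.0],[0,0,0]]]' 
python3 -m jog '[[0,[0,0,0],[0,0,0]],[1,[0,0,0],[0,0,0]],[1,[0,0,0],[0,0,0]],[1,[0,0,0],[0,0,0]],[1,[0,0,0],[0,0,0]]]'
python3 -m jog '[[1,[0,0,0],[0,0,0]],[1,[0,0,0],[0,0,0]],[1,[0,0,0],[0,0,0]],[1,[0,0,0],[0,0,0]],[1,[0,0,0],[0,0,0]]]'
python3 - <<'E'
from h import *
s=st(); cv2.imwrite("pics/w3.png",read_camera("wrist")[:,:,::-1])
E
```

```text
t: 3.87
position: [0.5198, 0.2807, 0.0179]
eef_rot: [[0.108, -0.987, 0.117], [-0.707, -0.159, -0.689], [0.699, -0.008, -0.715]]
wrist_force: [-0.6, 0.4, 0.2]
grip_width: 1.0
t: 4.28
position: [0.5202, 0.2827, 0.02]
eef_rot: [[0.11, -0.987, 0.12], [-0.707, -0.162, -0.688], [0.698, -0.009, -0.716]]
wrist_force: [0.0, 1.2, 2.4]
grip_width: 0.652
t: 4.7
position: [0.5202, 0.2827, 0.02]
eef_rot: [[0.11, -0.987, 0.12], [-0.707, -0.163, -0.688], [0.699, -0.009, -0.715]]
wrist_force: [-0.1, 4.1, 5.2]
grip_width: 0.648
t 4.7 p [0.5202, 0.2827, 0.02] R [[0.11, -0.987, 0.12], [-0.707, -0.163, -0.688], [0.699, -0.009, -0.715]] F [-0.1, 4.1, 5.2] T [1.58, 0.53, -0.37] g 0.648 q [62.0, 27.1, -7.3, 25.5, -92.9, -60.2]
```

Run:
```python
from h import *
s=robot.sense();p=np.array(s["position"]);R0=np.array(s["eef_rot"])
c=np.array([.529,.222]);d=np.array([.17,-.985]);c2=G-L*.128
a=np.arctan2(L[1],L[0])-np.arctan2(d[1],d[0]);Z=Ro.from_euler('z',a).as_matrix();print(np.degrees(a))
p2=Z@(p-[*c,0])+[*c2,0];print(p2);rel(p2,Z@R0,10)
```

```text
-6.811281074138206
[0.52078515 0.16262481 0.02004852]
shift cm total [8.5  1.89 8.27] rotvec [-0.083  0.001  0.085]
 x10 rows screw: [0.86, 0.13, 0.83] [-0.0083, 0.0001, 0.0085]
```

```bash
python3 -m jog '[[1,[0.86,0.13,0.83],[-0.0083,0.0001,0.0085]],[1,[0.86,0.13,0.83],[-0.0083,0.0001,0.0085]],[1,[0.86,0.13,0.83],[-0.0083,0.0001,0.0085]],[1,[0.86,0.13,0.83],[-0.0083,0.0001,0.0085]],[1,[0.86,0.13,0.83],[-0.0083,0.0001,0.0085]]]' 
python3 -m jog '[[1,[0.86,0.13,0.83],[-0.0083,0.0001,0.0085]],[1,[0.86,0.13,0.83],[-0.0083,0.0001,0.0085]],[1,[0.86,0.13,0.83],[-0.0083,0.0001,0.0085]],[1,[0.86,0.13,0.83],[-0.0083,0.0001,0.0085]],[1,[0.86,0.13,0.83],[-0.0083,0.0001,0.0085]]]' 
python3 -m jog '[[1,[0,0,0],[0,0,0]],[1,[0,0,0],[0,0,0]]]'
python3 - <<'E'
from h import *
s=st(); im=read_camera("wrist")[:,:,::-1];cv2.imwrite("pics/w4.png",im)
t=read_camera("top")[:,:,::-1];c=cv2.resize(t[205:300,195:485],None,fx=2.2,fy=2.2)
o=np.zeros((480+c.shape[0],640,3),np.uint8);o[:480]=im;o[480:,:638]=c;cv2.imwrite("pics/c4.png",cv2.resize(o,None,fx=.85,fy=.85))
E
```

```text
t: 5.17
position: [0.5222, 0.2226, 0.02]
eef_rot: [[0.068, -0.994, 0.08], [-0.713, -0.104, -0.693], [0.698, -0.01, -0.716]]
wrist_force: [0.3, 6.0, 3.6]
grip_width: 0.649
t: 5.58
position: [0.5204, 0.162, 0.02]
eef_rot: [[0.026, -0.999, 0.038], [-0.715, -0.044, -0.697], [0.698, -0.009, -0.716]]
wrist_force: [1.1, 4.3, 2.3]
grip_width: 0.653
t: 5.75
position: [0.5198, 0.1601, 0.02]
eef_rot: [[0.025, -0.999, 0.035], [-0.713, -0.042, -0.7], [0.701, -0.007, -0.713]]
wrist_force: [2.2, -5.2, 4.3]
grip_width: 0.649
t 5.75 p [0.5198, 0.1601, 0.02] R [[0.025, -0.999, 0.035], [-0.713, -0.042, -0.7], [0.701, -0.007, -0.713]] F [2.2, -5.2, 4.3] T [0.03, -0.47, 0.22] g 0.649 q [54.2, 19.3, -17.8, 25.9, -90.4, -60.8]
```

View pics/c4.png

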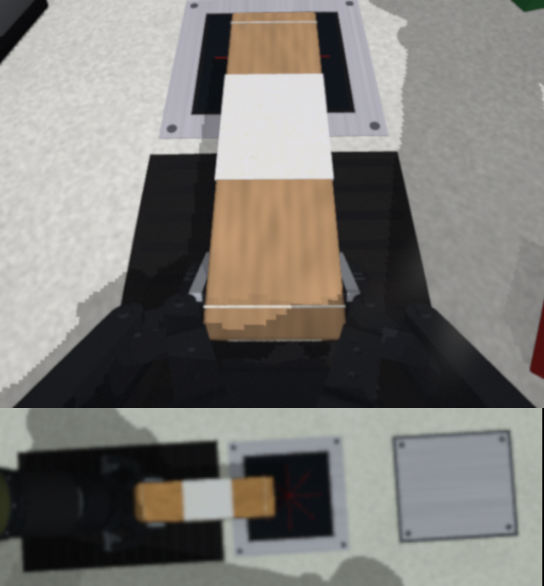

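The combined view shows the carton drawn in line with the glass, its leading edge about 25 mm short of the glass centre as planned. Next I compute the tipping arc about that edge.

```bash
cat >> h.py <<'E'
def arc(pivot,deg,N,p=None,R=None):
    s=robot.sense();p=np.array(s["position"] if p is None else p);R=np.array(s["eef_rot"] if R is None else R)
    ax=R.T@np.array([-L[1],L[0],0]); # world +x-ish across axis
    r=R.T@(p-np.array(pivot)); D=Ro.from_rotvec(ax*np.radians(deg)/N)
    print("arc",N,"rows:",np.round((D.apply(r)-r)*100,2).tolist(),np.round(D.as_rotvec(),4).tolist())
    Rw=Ro.from_rotvec(R@ax*np.radians(deg));print("end",Rw.apply(p-np.array(pivot))+pivot)
E
python3 - <<'E'
from h import *
pv=[*(G-L*.0265),0.0];print(pv);arc(pv,90,20)
E
```

```text
[np.float64(0.5276219352018697), np.float64(-3.5855626675660585e-05), 0.0]
arc 20 rows: [1.03, -0.01, -0.75] [-0.001, -0.0785, -0.0002]
end [ 0.52912446 -0.02004169  0.16043654]
```

```bash
python3 -m jog '[[1,[1.03,-0.01,-0.75],[-0.001,-0.0785,0]],[1,[1.03,-0.01,-0.75],[-0.001,-0.0785,0]],[1,[1.03,-0.01,-0.75],[-0.001,-0.0785,0]],[1,[1.03,-0.01,-0.75],[-0.001,-0.0785,0]],[1,[1.03,-0.01,-0.75],[-0.001,-0.0785,0]]]'
python3 - <<'E'
from h import *
s=st();pv=[*(G-L*.0265),0.0];arc(pv,67.5,15)
E
```

```text
t: 6.27
position: [0.52, 0.1416, 0.0789]
eef_rot: [[0.038, -0.999, 0.017], [-0.928, -0.041, -0.369], [0.37, -0.002, -0.929]]
wrist_force: [-0.4, -1.2, -2.6]
grip_width: 0.649
t 6.27 p [0.52, 0.1416, 0.0789] R [[0.038, -0.999, 0.017], [-0.928, -0.041, -0.369], [0.37, -0.002, -0.929]] F [-0.4, -1.2, -2.6] T [0.98, 0.28, -0.23] g 0.649 q [46.7, 2.3, -19.1, 15.5, -84.3, -48.0]
arc 15 rows: [1.02, -0.01, -0.77] [-0.0008, -0.0785, -0.0002]
end [ 0.52836985 -0.01861703  0.16122573]
```

```bash
python3 -m jog '[[1,[1.03,-0.01,-0.75],[-0.001,-0.0785,0]],[1,[1.03,-0.01,-0.75],[-0.001,-0.0785,0]],[1,[1.03,-0.01,-0.75],[-0.001,-0.0785,0]],[1,[1.03,-0.01,-0.75],[-0.001,-0.0785,0]],[1,[1.03,-0.01,-0.75],[-0.001,-0.0785,0]]]'
python3 -m jog '[[1,[1.03,-0.01,-0.75],[-0.001,-0.0785,0]],[1,[1.03,-0.01,-0.75],[-0.001,-0.0785,0]],[1,[1.03,-0.01,-0.75],[-0.001,-0.0785,0]],[1,[1.03,-0.01,-0.75],[-0.001,-0.0785,0]],[1,[1.03,-0.01,-0.75],[-0.001,-0.0785,0]]]'
python3 - <<'E'
from h import *
s=st();pv=[*(G-L*.0265),0.0];arc(pv,22.5,5)
E
```

```text
t: 6.68
position: [0.5223, 0.1006, 0.1276]
eef_rot: [[0.041, -0.999, -0.003], [-0.999, -0.041, 0.015], [-0.015, 0.002, -1.0]]
wrist_force: [-1.1, -1.0, -1.3]
grip_width: 0.65
t: 7.1
position: [0.5258, 0.0438, 0.1568]
eef_rot: [[0.037, -0.999, -0.021], [-0.917, -0.042, 0.396], [-0.397, 0.005, -0.918]]
wrist_force: [-2.3, 1.0, -0.0]
grip_width: 0.65
t 7.1 p [0.5258, 0.0438, 0.1568] R [[0.037, -0.999, -0.021], [-0.917, -0.042, 0.396], [-0.397, 0.005, -0.918]] F [-2.3, 1.0, -0.0] T [-0.81, 1.09, 0.22] g 0.65 q [9.5, -5.9, -5.8, -23.2, -87.5, -6.7]
arc 5 rows: [1.02, -0.01, -0.77] [-0.0008, -0.0785, -0.0001]
end [ 0.52905418 -0.01943708  0.16161112]
```

```bash
python3 -m jog '[[1,[1.03,-0.01,-0.75],[-0.001,-0.0785,0]],[1,[1.03,-0.01,-0.75],[-0.001,-0.0785,0]],[1,[1.03,-0.01,-0.75],[-0.001,-0.0785,0]],[1,[0.8,-0.01,-0.58],[0,-0.06,0]],[1,[0.6,-0.01,-0.44],[0,-0.046,0]]]'
python3 -m jog '[[1,[0.5,0,-0.36],[0,-0.037,0]],[1,[0,0,0],[0,0,0]],[1,[0,0,0],[0,0,0]],[1,[0,0,0],[0,0,0]]]'
python3 - <<'E'
from h import *
s=st();cv2.imwrite("pics/s5.png",read_camera("scene")[100:400,120:520,::-1]);cv2.imwrite("pics/w5.png",read_camera("wrist")[:,:,::-1])
E
```

```text
t: 7.52
position: [0.5288, -0.0125, 0.1626]
eef_rot: [[0.026, -0.999, -0.035], [-0.732, -0.043, 0.68], [-0.681, 0.007, -0.732]]
wrist_force: [-4.2, -0.2, 10.1]
grip_width: 0.65
t: 7.85
position: [0.529, -0.0183, 0.162]
eef_rot: [[0.025, -0.999, -0.036], [-0.709, -0.043, 0.704], [-0.704, 0.007, -0.71]]
wrist_force: [-3.7, -1.4, 11.8]
grip_width: 0.65
t 7.85 p [0.529, -0.0183, 0.162] R [[0.025, -0.999, -0.036], [-0.709, -0.043, 0.704], [-0.704, 0.007, -0.71]] F [-3.7, -1.4, 11.8] T [0.38, 1.11, 0.89] g 0.65 q [-12.2, 5.1, 4.2, -43.7, -99.9, 10.8]
```

View pics/s5.png

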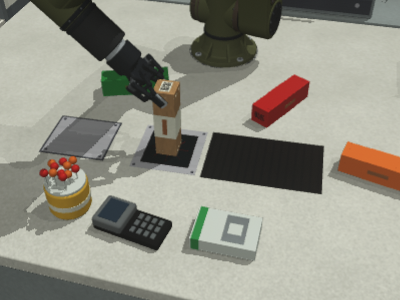

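The scene crop shows the carton standing upright on the dark glass, with its bar-coded end up and the bystanders untouched. I release it, let it stand and back off.

```bash
python3 -m jog '[[0.3,[0,0,0],[0,0,0]],[0,[0,0,0],[0,0,0]],[0,[0,0,0],[0,0,0]],[0,[0,0,0],[0,0,0]],[0,[0,0,0],[0,0,0]]]'
python3 -m jog '[[0,[0,0,-1],[0,0,0]],[0,[0,0,-2],[0,0,0]],[0,[0,0,-2.5],[0,0,0]],[0,[0,0,-2.5],[0,0,0]],[0,[0,0,-2.5],[0,0,0]]]'
python3 - <<'E'
from h import *
s=st();
m=camera_model("wrist");im=read_camera("wrist")[:,:,::-1];cv2.imwrite("pics/w6.png",im)
t=read_camera("top")[:,:,::-1];c=cv2.resize(t[205:300,285:485],None,fx=3.2,fy=3.2)
o=np.zeros((480+c.shape[0],640,3),np.uint8);o[:480]=im;o[480:]=c;cv2.imwrite("pics/c6.png",cv2.resize(o,None,fx=.75,fy=.75))
g=np.array([.529,-.028,.173]);R=Rt(L,45);rel(g-R[:,2]*.078,R,16)
E
```

```text
t: 8.37
position: [0.5287, -0.0178, 0.1593]
eef_rot: [[0.023, -0.999, -0.037], [-0.709, -0.043, 0.703], [-0.704, 0.01, -0.71]]
wrist_force: [0.6, 0.1, 0.2]
grip_width: 1.001
t: 8.78
position: [0.5325, -0.0931, 0.2356]
eef_rot: [[0.024, -0.999, -0.036], [-0.71, -0.042, 0.703], [-0.704, 0.009, -0.71]]
wrist_force: [0.4, 0.0, -0.1]
grip_width: 0.999
t 8.78 p [0.5325, -0.0931, 0.2356] R [[0.024, -0.999, -0.036], [-0.71, -0.042, 0.703], [-0.704, 0.009, -0.71]] F [0.4, 0.0, -0.1] T [-1.94, -0.16, -0.12] g 0.999 q [-19.0, 8.8, 15.9, -44.2, -110.5, 10.1]
shift cm total [-8.06  0.24  9.25] rotvec [ 0.006  1.563 -0.014]
 x16 rows screw: [-0.84, 0.01, 0.1] [0.0003, 0.0977, -0.0008]
```

View pics/c6.png

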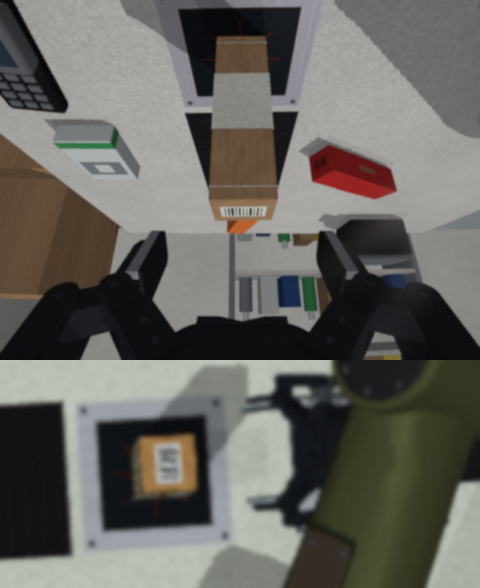

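The wrist view shows the carton free and upright, and the top view shows it inside the glass. I refine its position from the corners: the top face at (209,197), (276,197), (272,220) and (216,220), and the foot at (218,37) and (266,37), in the 0.75-scale picture.

```bash
python3 - <<'E'
from h import *
m=camera_model("wrist")
for uv,z in [((209,197),.2),((276,197),.2),((272,220),.2),((216,220),.2),((218,37),0),((266,37),0)]:
    print(np.round(onplane(m,np.array(uv)/.75,z),4))
E
python3 -m jog '[[0,[-0.84,0,0.1],[0,0.0977,0]],[0,[-0.84,0,0.1],[0,0.0977,0]],[0,[-0.84,0,0.1],[0,0.0977,0]],[0,[-0.84,0,0.1],[0,0.0977,0]],[0,[-0.84,0,0.1],[0,0.0977,0]]]'
python3 -m jog '[[0,[-0.84,0,0.1],[0,0.0977,0]],[0,[-0.84,0,0.1],[0,0.0977,0]],[0,[-0.84,0,0.1],[0,0.0977,0]],[0,[-0.84,0,0.1],[0,0.0977,0]],[0,[-0.84,0,0.1],[0,0.0977,0]]]'
python3 -m jog '[[0,[-0.84,0,0.1],[0,0.0977,0]],[0,[-0.84,0,0.1],[0,0.0977,0]],[0,[-0.84,0,0.1],[0,0.0977,0]],[0,[-0.84,0,0.1],[0,0.0977,0]],[0,[-0.84,0,0.1],[0,0.0977,0]]]'
python3 -m jog '[[0,[-0.84,0,0.1],[0,0.0977,0]],[0,[0,0,0],[0,0,0]]]'
python3 - <<'E'
from h import *
s=st();im=read_camera("wrist")[:,:,::-1];cv2.imwrite("pics/w7.png",im)
g=np.array([.529,-.028,.173]);R=Rt(L,45);rel(g-R[:,2]*.078,R,1);rel(g+R[:,2]*.022,R,5)
E
```

```text
[ 0.5586 -0.0583  0.2   ]
[ 0.5052 -0.0598  0.2   ]
[0.4998 0.001  0.2   ]
[0.5559 0.0025 0.2   ]
[ 0.5589 -0.0547  0.    ]
[ 0.5036 -0.0567  0.    ]
t: 9.3
position: [0.5315, -0.0545, 0.2546]
eef_rot: [[0.038, -0.999, -0.018], [-0.958, -0.042, 0.284], [-0.284, 0.006, -0.959]]
wrist_force: [0.1, -0.2, -0.6]
grip_width: 0.997
t: 9.72
position: [0.5295, -0.0118, 0.2536]
eef_rot: [[0.044, -0.999, 0.003], [-0.979, -0.043, -0.199], [0.199, 0.006, -0.98]]
wrist_force: [-0.4, -0.7, -0.3]
grip_width: 1.0
t: 10.13
position: [0.5277, 0.0249, 0.2325]
eef_rot: [[0.038, -0.999, 0.022], [-0.771, -0.044, -0.635], [0.635, 0.007, -0.772]]
wrist_force: [0.3, -0.7, -0.0]
grip_width: 0.997
t: 10.3
position: [0.5262, 0.031, 0.221]
eef_rot: [[0.044, -0.999, 0.021], [-0.701, -0.046, -0.712], [0.712, 0.017, -0.702]]
wrist_force: [1.0, 0.3, -0.3]
grip_width: 1.001
t 10.3 p [0.5262, 0.031, 0.221] R [[0.044, -0.999, 0.021], [-0.701, -0.046, -0.712], [0.712, 0.017, -0.702]] F [1.0, 0.3, -0.3] T [2.1, 0.08, -0.03] g 1.001 q [44.5, 1.5, -18.4, 32.3, -102.5, -43.8]
shift cm total [ 0.64  0.07 -0.14] rotvec [ 0.016 -0.001  0.006]
 x1 rows screw: [0.64, 0.07, -0.14] [0.0157, -0.0013, 0.0056]
shift cm total [ 0.63 -0.09  9.86] rotvec [ 0.016 -0.001  0.006]
 x5 rows screw: [0.13, -0.01, 1.97] [0.0031, -0.0003, 0.0011]
```

```bash
python3 -m jog '[[0,[0.6,-0.1,0],[0.016,0,0.006]],[0,[0,-0.1,2.5],[0,0,0]],[0,[0,0,2.5],[0,0,0]],[0,[0,0,2.5],[0,0,0]],[0,[0,0,2.3],[0,0,0]]]'
python3 -m jog '[[0,[0,0,0],[0,0,0]],[1,[0,0,0],[0,0,0]],[1,[0,0,0],[0,0,0]],[1,[0,0,0],[0,0,0]],[1,[0,0,0],[0,0,0]]]'
python3 -m jog '[[1,[0,0,0],[0,0,0]],[1,[0,0,0],[0,0,0]]]'
python3 - <<'E'
from h import *
s=st();cv2.imwrite("pics/w8.png",read_camera("wrist")[:,:,::-1])
pv=[.5305,-.056,0.];arc(pv,90,20)
E
```

```text
t: 10.77
position: [0.5339, -0.0448, 0.1616]
eef_rot: [[0.027, -0.999, 0.041], [-0.712, -0.048, -0.701], [0.702, -0.011, -0.712]]
wrist_force: [0.6, 0.3, -1.0]
grip_width: 1.0
t: 11.18
position: [0.534, -0.0428, 0.163]
eef_rot: [[0.029, -0.999, 0.041], [-0.709, -0.049, -0.703], [0.705, -0.009, -0.709]]
wrist_force: [-2.8, 1.0, 6.0]
grip_width: 0.653
t: 11.35
position: [0.5341, -0.0427, 0.163]
eef_rot: [[0.029, -0.999, 0.042], [-0.709, -0.05, -0.704], [0.705, -0.009, -0.709]]
wrist_force: [-3.2, -0.1, 7.1]
grip_width: 0.649
t 11.35 p [0.5341, -0.0427, 0.163] R [[0.029, -0.999, 0.042], [-0.709, -0.05, -0.704], [0.705, -0.009, -0.709]] F [-3.2, -0.1, 7.1] T [0.56, 0.96, -0.69] g 0.649 q [37.8, -1.5, -28.1, 35.6, -92.2, -43.2]
arc 20 rows: [0.95, -0.0, 0.87] [-0.0006, -0.0785, 0.0004]
end [ 0.54324549 -0.21856668  0.01307609]
```

View pics/w8.png

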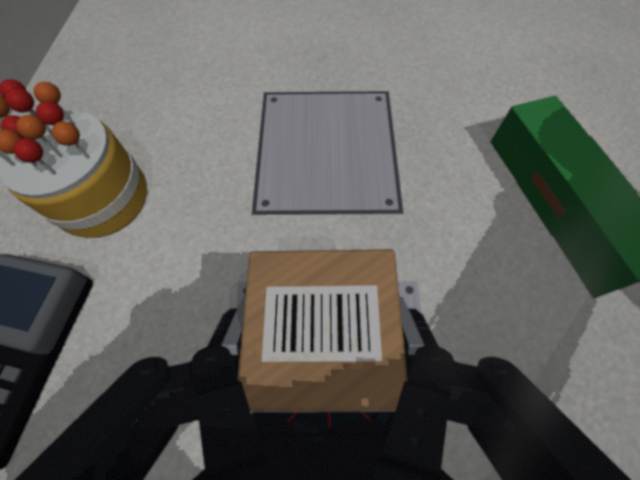

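The wrist view shows the top end squarely between the fingers, with the empty plate straight ahead. I lay the carton over.

```bash
python3 -m jog '[[1,[0.4,0,0.37],[0,-0.0335,0]],[1,[0.95,0,0.87],[0,-0.0785,0]],[1,[0.95,0,0.87],[0,-0.0785,0]],[1,[0.95,0,0.87],[0,-0.0785,0]],[1,[0.95,0,0.87],[0,-0.0785,0]]]'
python3 -m jog '[[1,[0.95,0,0.87],[0,-0.0785,0]],[1,[0.95,0,0.87],[0,-0.0785,0]],[1,[0.95,0,0.87],[0,-0.0785,0]],[1,[0.95,0,0.87],[0,-0.0785,0]],[1,[0.95,0,0.87],[0,-0.0785,0]]]'
python3 -m jog '[[1,[0.95,0,0.87],[0,-0.0785,0]],[1,[0.95,0,0.87],[0,-0.0785,0]],[1,[0.95,0,0.87],[0,-0.0785,0]],[1,[0.95,0,0.87],[0,-0.0785,0]],[1,[0.95,0,0.87],[0,-0.0785,0]]]'
python3 - <<'E'
from h import *
s=st();R=np.array(s["eef_rot"]);a=np.degrees(np.arctan2(R[1,2],-R[2,2]))+44.8;print("turned",a)
pv=[.5305,-.056,0.];arc(pv,90-a,4)
E
```

```text
t: 11.82
position: [0.537, -0.0995, 0.1574]
eef_rot: [[0.042, -0.999, 0.03], [-0.908, -0.051, -0.417], [0.418, -0.01, -0.908]]
wrist_force: [-2.4, -0.8, 1.4]
grip_width: 0.653
t: 12.23
position: [0.5403, -0.1571, 0.1285]
eef_rot: [[0.05, -0.999, 0.013], [-0.998, -0.051, -0.038], [0.039, -0.011, -0.999]]
wrist_force: [-2.1, -0.8, 1.0]
grip_width: 0.649
t: 12.65
position: [0.5428, -0.1991, 0.0795]
eef_rot: [[0.051, -0.999, -0.008], [-0.937, -0.05, 0.346], [-0.346, -0.01, -0.938]]
wrist_force: [-1.4, 1.0, 0.7]
grip_width: 0.652
t 12.65 p [0.5428, -0.1991, 0.0795] R [[0.051, -0.999, -0.008], [-0.937, -0.05, 0.346], [-0.346, -0.01, -0.938]] F [-1.4, 1.0, 0.7] T [-0.16, 0.7, 0.41] g 0.652 q [-13.3, 9.8, 1.6, -19.6, -87.4, 18.1]
turned 65.05896063531276
arc 4 rows: [1.29, 0.01, 1.24] [0.0002, -0.1088, 0.0011]
end [ 0.54386923 -0.21922028  0.01157953]
```

```bash
python3 -m jog '[[1,[0.95,0,0.87],[0,-0.0785,0]],[1,[0.95,0,0.87],[0,-0.0785,0]],[1,[0.95,0,0.87],[0,-0.0785,0]],[1,[0.73,0,0.67],[0,-0.06,0]],[1,[0.6,0,0.55],[0,-0.05,0]]]'
python3 -m jog '[[1,[0.5,0,0.46],[0,-0.042,0]],[1,[0.36,0,0.33],[0,-0.03,0]],[1,[0,0,0],[0,0,0]]]'
python3 - <<'E'
from h import *
s=st();R=np.array(s["eef_rot"]);a=np.degrees(np.arctan2(R[1,2],-R[2,2]))+44.8;print("turned",a)
E
```

```text
t: 13.07
position: [0.5432, -0.2182, 0.0242]
eef_rot: [[0.041, -0.999, -0.026], [-0.764, -0.049, 0.643], [-0.644, -0.007, -0.765]]
wrist_force: [0.3, -0.1, 1.1]
grip_width: 0.646
t: 13.32
position: [0.5432, -0.2196, 0.0138]
eef_rot: [[0.04, -0.999, -0.03], [-0.716, -0.05, 0.696], [-0.696, -0.006, -0.718]]
wrist_force: [-2.6, -0.1, 3.1]
grip_width: 0.649
t 13.32 p [0.5432, -0.2196, 0.0138] R [[0.04, -0.999, -0.03], [-0.716, -0.05, 0.696], [-0.696, -0.006, -0.718]] F [-2.6, -0.1, 3.1] T [-1.32, 0.61, 0.66] g 0.649 q [-27.3, 28.9, 15.9, -37.9, -100.2, 31.3]
turned 88.92144341480315
```

```bash
python3 -m jog '[[0.3,[0,0,0],[0,0,0]],[0,[0,0,0],[0,0,0]],[0,[0,0,0],[0,0,0]],[0,[0,0,0],[0,0,0]]]'
python3 -m jog '[[0,[0,0,-1],[0,0,0]],[0,[0,0,-2.5],[0,0,0]],[0,[0,0,-2.5],[0,0,0]],[0,[0,0,-2.5],[0,0,0]],[0,[0,0,-2.5],[0,0,0]]]'
python3 - <<'E'
from h import *
s=st();m=camera_model("wrist");im=read_camera("wrist")[:,:,::-1];cv2.imwrite("pics/w9.png",im)
t=read_camera("top")[:,:,::-1];c=cv2.resize(t[205:300,285:485],None,fx=3.2,fy=3.2)
o=np.zeros((480+c.shape[0],640,3),np.uint8);o[:480]=im;o[480:]=c;cv2.imwrite("pics/c9.png",cv2.resize(o,None,fx=.75,fy=.75))
np.save("m9.npy",m,allow_pickle=True)
g=np.array([*(np.array([.5305,-.056])+L*.027),.030]);R=Rt(L,45)
mid=g-R[:,2]*.10+[0,0.0,.0];rel(mid,R,16)
E
```

```text
t: 13.65
position: [0.5434, -0.2186, 0.0135]
eef_rot: [[0.041, -0.999, -0.03], [-0.719, -0.05, 0.694], [-0.694, -0.007, -0.72]]
wrist_force: [-0.1, -0.5, -0.2]
grip_width: 0.999
t: 14.07
position: [0.5463, -0.2964, 0.0941]
eef_rot: [[0.04, -0.999, -0.03], [-0.719, -0.05, 0.693], [-0.694, -0.007, -0.72]]
wrist_force: [0.9, 0.3, -0.0]
grip_width: 0.996
t 14.07 p [0.5463, -0.2964, 0.0941] R [[0.04, -0.999, -0.03], [-0.719, -0.05, 0.693], [-0.694, -0.007, -0.72]] F [0.9, 0.3, -0.0] T [-1.93, -0.11, -0.08] g 0.996 q [-32.4, 32.2, 29.2, -37.6, -111.0, 29.1]
shift cm total [-21.09   0.51  19.52] rotvec [-0.012  1.547 -0.005]
 x16 rows screw: [-1.99, 0.02, 0.04] [-0.0007, 0.0967, -0.0003]
```

View pics/c9.png

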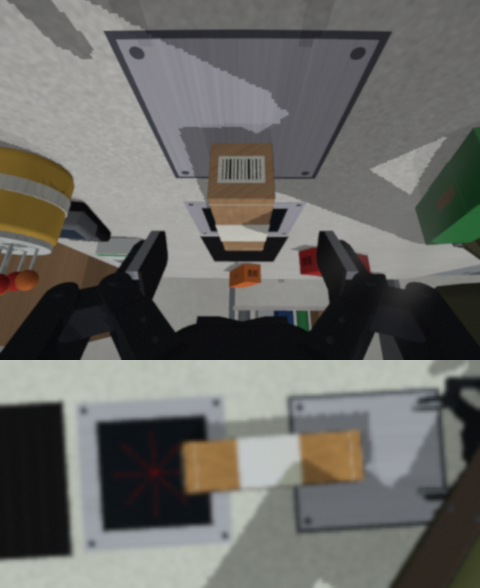

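The carton lies flat, with its rear end on the glass and its far end on the plate, and nothing else has moved. I fly the arc back to the glass-side end and check the pose from the end-face corners.

```bash
python3 - <<'E'
from h import *
m=np.load("m9.npy",allow_pickle=True).item()
for uv,z in [((211,145),0),((273,145),0),((208,203),.056),((274,203),.056)]: print(np.round(onplane(m,np.array(uv)/.75,z),4))
t=camera_model("top")
for u,v in [(183,443),(190,493),(358,430),(362,478)]: print("top",np.round(onplane(t,(285+u/2.4,205+(v-360)/2.4),.056),4))
E
python3 -m jog '[[0,[-1.99,0.02,0.04],[0,0.0967,0]],[0,[-1.99,0.02,0.04],[0,0.0967,0]],[0,[-1.99,0.02,0.04],[0,0.0967,0]],[0,[-1.99,0.02,0.04],[0,0.0967,0]],[0,[-1.99,0.02,0.04],[0,0.0967,0]]]'
python3 -m jog '[[0,[-1.99,0.02,0.04],[0,0.0967,0]],[0,[-1.99,0.02,0.04],[0,0.0967,0]],[0,[-1.99,0.02,0.04],[0,0.0967,0]],[0,[-1.99,0.02,0.04],[0,0.0967,0]],[0,[-1.99,0.02,0.04],[0,0.0967,0]]]'
python3 -m jog '[[0,[-1.99,0.02,0.04],[0,0.0967,0]],[0,[-1.99,0.02,0.04],[0,0.0967,0]],[0,[-1.99,0.02,0.04],[0,0.0967,0]],[0,[-1.99,0.02,0.04],[0,0.0967,0]],[0,[-1.99,0.02,0.04],[0,0.0967,0]]]'
python3 -m jog '[[0,[-1.99,0.02,0.04],[0,0.0967,0]],[0,[0,0,0],[0,0,0]]]'
python3 - <<'E'
from h import *
s=st();im=read_camera("wrist")[:,:,::-1];cv2.imwrite("pics/w10.png",im)
g=np.array([*(np.array([.5305,-.056])+L*.027),.030]);R=Rt(L,45);rel(g-R[:,2]*.07,R,1);rel(g+R[:,2]*.022,R,5)
E
```

```text
[ 0.5739 -0.2493  0.    ]
[ 0.5167 -0.2528  0.    ]
[ 0.5733 -0.2455  0.056 ]
[ 0.5179 -0.2493  0.056 ]
top [ 0.5582 -0.0571  0.056 ]
top [ 0.5021 -0.0642  0.056 ]
top [ 0.5713 -0.2547  0.056 ]
top [ 0.5172 -0.2581  0.056 ]
t: 14.58
position: [0.5413, -0.2114, 0.1462]
eef_rot: [[0.05, -0.999, -0.004], [-0.96, -0.049, 0.275], [-0.275, -0.01, -0.961]]
wrist_force: [0.9, 0.5, 0.5]
grip_width: 1.0
t: 15.0
position: [0.5354, -0.1121, 0.1533]
eef_rot: [[0.047, -0.999, 0.022], [-0.978, -0.051, -0.201], [0.202, -0.012, -0.979]]
wrist_force: [0.5, -0.3, -0.6]
grip_width: 0.998
t: 15.42
position: [0.53, -0.0215, 0.1128]
eef_rot: [[0.034, -0.999, 0.041], [-0.773, -0.052, -0.632], [0.633, -0.01, -0.774]]
wrist_force: [0.9, 0.6, 0.1]
grip_width: 1.0
t: 15.58
position: [0.5271, -0.0063, 0.0939]
eef_rot: [[0.039, -0.999, 0.038], [-0.703, -0.055, -0.709], [0.71, 0.001, -0.704]]
wrist_force: [-1.4, -1.5, -1.4]
grip_width: 1.002
t 15.58 p [0.5271, -0.0063, 0.0939] R [[0.039, -0.999, 0.038], [-0.703, -0.055, -0.709], [0.71, 0.001, -0.704]] F [-1.4, -1.5, -1.4] T [1.97, 0.2, -0.09] g 1.002 q [41.8, 3.4, -30.3, 33.7, -88.8, -49.4]
shift cm total [ 0.75 -0.03  3.02] rotvec [-0.001  0.001  0.001]
 x1 rows screw: [0.75, -0.03, 3.02] [-0.0012, 0.0008, 0.0009]
shift cm total [ 0.76 -0.02 12.22] rotvec [-0.001  0.001  0.001]
 x5 rows screw: [0.15, -0.01, 2.44] [-0.0002, 0.0002, 0.0002]
```

View pics/w10.png

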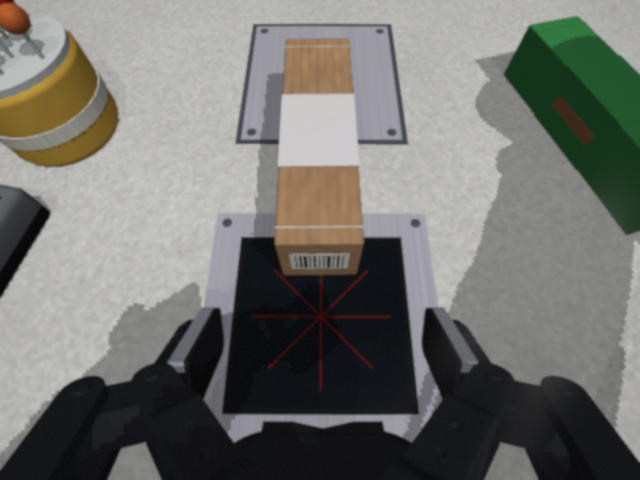

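The wrist view shows the carton lying straight along the line, its near end at (320,255) midway between the open fingers. I move in and grip.

```bash
python3 -m jog '[[0,[0.7,0,2.2],[0,0,0]],[0,[0,0,2.5],[0,0,0]],[0,[0,0,2.5],[0,0,0]],[0,[0,0,2.5],[0,0,0]],[0,[0,0,1.9],[0,0,0]]]'
python3 -m jog '[[0,[0,0,0],[0,0,0]],[1,[0,0,0],[0,0,0]],[1,[0,0,0],[0,0,0]],[1,[0,0,0],[0,0,0]],[1,[0,0,0],[0,0,0]]]'
python3 -m jog '[[1,[0,0,0],[0,0,0]],[1,[0,0,0],[0,0,0]]]'
python3 - <<'E'
from h import *
s=st();pv=[.5443,-.255,0.];arc(pv,90,20)
E
```

```text
t: 16.05
position: [0.5334, -0.096, 0.0209]
eef_rot: [[0.029, -0.999, 0.039], [-0.712, -0.048, -0.7], [0.701, -0.007, -0.713]]
wrist_force: [0.1, 0.5, 0.3]
grip_width: 0.999
t: 16.47
position: [0.5348, -0.0936, 0.0231]
eef_rot: [[0.029, -0.999, 0.042], [-0.711, -0.05, -0.701], [0.702, -0.009, -0.712]]
wrist_force: [0.7, 0.3, 3.6]
grip_width: 0.644
t: 16.63
position: [0.5349, -0.0936, 0.0231]
eef_rot: [[0.029, -0.999, 0.042], [-0.711, -0.05, -0.702], [0.703, -0.009, -0.711]]
wrist_force: [-0.3, 1.2, 6.0]
grip_width: 0.649
t 16.63 p [0.5349, -0.0936, 0.0231] R [[0.029, -0.999, 0.042], [-0.711, -0.05, -0.702], [0.703, -0.009, -0.711]] F [-0.3, 1.2, 6.0] T [0.9, 0.24, -0.34] g 0.649 q [32.4, 4.3, -38.4, 39.2, -76.6, -49.4]
arc 20 rows: [1.05, -0.01, -0.73] [-0.0006, -0.0785, 0.0004]
end [ 0.5444775  -0.27814595  0.16167118]
```

```bash
python3 -m jog '[[1,[0.5,0,-0.35],[0,-0.0375,0]],[1,[1.05,-0.01,-0.73],[0,-0.0785,0]],[1,[1.05,-0.01,-0.73],[0,-0.0785,0]],[1,[1.05,-0.01,-0.73],[0,-0.0785,0]],[1,[1.05,-0.01,-0.73],[0,-0.0785,0]]]'
python3 -m jog '[[1,[1.05,-0.01,-0.73],[0,-0.0785,0]],[1,[1.05,-0.01,-0.73],[0,-0.0785,0]],[1,[1.05,-0.01,-0.73],[0,-0.0785,0]],[1,[1.05,-0.01,-0.73],[0,-0.0785,0]],[1,[1.05,-0.01,-0.73],[0,-0.0785,0]]]'
python3 -m jog '[[1,[1.05,-0.01,-0.73],[0,-0.0785,0]],[1,[1.05,-0.01,-0.73],[0,-0.0785,0]],[1,[1.05,-0.01,-0.73],[0,-0.0785,0]],[1,[1.05,-0.01,-0.73],[0,-0.0785,0]],[1,[1.05,-0.01,-0.73],[0,-0.0785,0]]]'
python3 - <<'E'
from h import *
s=st();R=np.array(s["eef_rot"]);a=np.degrees(np.arctan2(R[1,2],-R[2,2]))+44.6;print("turned",a)
arc([.5443,-.255,0.],90-a,4)
E
```

```text
t: 17.05
position: [0.5347, -0.1115, 0.0761]
eef_rot: [[0.044, -0.999, 0.028], [-0.911, -0.051, -0.41], [0.411, -0.007, -0.912]]
wrist_force: [-0.9, -0.7, -1.4]
grip_width: 0.653
t: 17.47
position: [0.5371, -0.1521, 0.1264]
eef_rot: [[0.051, -0.999, 0.01], [-0.998, -0.051, -0.03], [0.031, -0.009, -0.999]]
wrist_force: [-3.8, 0.6, 1.8]
grip_width: 0.645
t: 17.88
position: [0.5399, -0.209, 0.1576]
eef_rot: [[0.052, -0.999, -0.01], [-0.934, -0.052, 0.353], [-0.353, -0.009, -0.936]]
wrist_force: [-4.7, 2.9, 10.5]
grip_width: 0.648
t 17.88 p [0.5399, -0.209, 0.1576] R [[0.052, -0.999, -0.01], [-0.934, -0.052, 0.353], [-0.353, -0.009, -0.936]] F [-4.7, 2.9, 10.5] T [1.09, 2.81, 0.39] g 0.648 q [-14.5, 8.3, 8.2, -19.9, -95.6, 16.6]
turned 65.26746855707036
arc 4 rows: [1.47, -0.0, -0.99] [0.0003, -0.1079, 0.0009]
end [ 0.54354042 -0.27906764  0.16249508]
```

```bash
python3 -m jog '[[1,[1.05,-0.01,-0.73],[0,-0.0785,0]],[1,[1.05,-0.01,-0.73],[0,-0.0785,0]],[1,[1.05,-0.01,-0.73],[0,-0.0785,0]],[1,[0.8,-0.01,-0.55],[0,-0.06,0]],[1,[0.67,-0.01,-0.47],[0,-0.05,0]]]'
python3 -m jog '[[1,[0.53,0,-0.37],[0,-0.04,0]],[1,[0.4,0,-0.28],[0,-0.03,0]],[1,[0,0,0],[0,0,0]],[1,[0,0,0],[0,0,0]]]'
python3 - <<'E'
from h import *
s=st();R=np.array(s["eef_rot"]);a=np.degrees(np.arctan2(R[1,2],-R[2,2]))+44.6;print("turned",a)
E
```

```text
t: 18.3
position: [0.5426, -0.2662, 0.1651]
eef_rot: [[0.045, -0.999, -0.026], [-0.761, -0.051, 0.646], [-0.647, -0.009, -0.763]]
wrist_force: [-4.2, 0.6, 19.4]
grip_width: 0.646
t: 18.63
position: [0.5437, -0.2776, 0.164]
eef_rot: [[0.044, -0.999, -0.027], [-0.717, -0.05, 0.695], [-0.695, -0.011, -0.719]]
wrist_force: [-1.3, -2.4, 19.8]
grip_width: 0.647
t 18.63 p [0.5437, -0.2776, 0.164] R [[0.044, -0.999, -0.027], [-0.717, -0.05, 0.695], [-0.695, -0.011, -0.719]] F [-1.3, -2.4, 19.8] T [1.78, 1.27, 0.47] g 0.647 q [-31.7, 27.6, 30.8, -39.7, -115.3, 24.5]
turned 88.64545209015293
```

```bash
python3 -m jog '[[1,[0.1,0,-0.3],[0,-0.02,0]],[1,[0,0,0],[0,0,0]],[0.3,[0,0,0],[0,0,0]],[0,[0,0,0],[0,0,0]],[0,[0,0,0],[0,0,0]]]'
python3 -m jog '[[0,[0,0,0],[0,0,0]],[0,[0,0,-1],[0,0,0]],[0,[0,0,-2],[0,0,0]],[0,[0,0,-2.5],[0,0,0]],[0,[0,0,-2.5],[0,0,0]]]'
python3 -m jog '[[0,[0,0,-2.5],[0,0,0]],[0,[0,0,-2.5],[0,0,0]],[0,[0,0,0],[0,0,0]],[0,[0,0,0],[0,0,0]],[0,[0,0,0],[0,0,0]]]'
python3 - <<'E'
from h import *
s=st();m=camera_model("wrist");im=read_camera("wrist")[:,:,::-1]
np.save("m11.npy",m,allow_pickle=True)
c=read_camera("scene")[150:360,120:400,::-1];c=cv2.resize(c,None,fx=640/280,fy=640/280)
o=np.vstack([im,c]);cv2.imwrite("pics/c11.png",cv2.resize(o,None,fx=.6,fy=.6));print(o.shape)
E
```

```text
t: 19.05
position: [0.544, -0.2782, 0.16]
eef_rot: [[0.039, -0.999, -0.031], [-0.7, -0.05, 0.712], [-0.713, -0.006, -0.701]]
wrist_force: [0.5, -0.3, -0.9]
grip_width: 0.953
t: 19.47
position: [0.5462, -0.3356, 0.2167]
eef_rot: [[0.039, -0.999, -0.032], [-0.7, -0.051, 0.712], [-0.713, -0.005, -0.701]]
wrist_force: [0.3, -0.8, 0.5]
grip_width: 0.999
t: 19.88
position: [0.548, -0.3707, 0.2505]
eef_rot: [[0.039, -0.999, -0.032], [-0.7, -0.05, 0.713], [-0.713, -0.006, -0.701]]
wrist_force: [-0.3, 0.0, -0.5]
grip_width: 0.999
t 19.88 p [0.548, -0.3707, 0.2505] R [[0.039, -0.999, -0.032], [-0.7, -0.05, 0.713], [-0.713, -0.006, -0.701]] F [-0.3, 0.0, -0.5] T [-1.98, -0.08, 0.01] g 0.999 q [-38.4, 39.4, 56.7, -45.5, -130.9, 17.8]
(960, 640, 3)
```

View pics/c11.png

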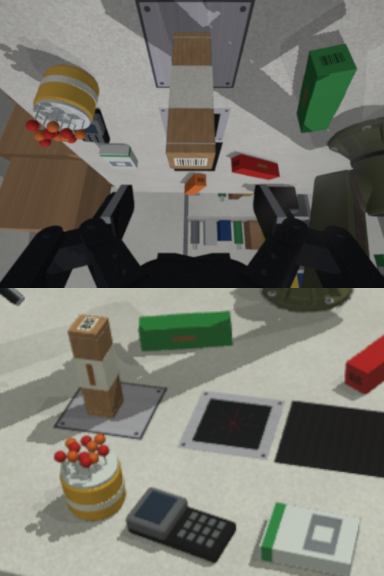

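The carton stands upright on the plate, the gripper is clear and the bystanders are in place. I check the numbers, then hand in.

Run:
```python
from h import *
m=np.load("m11.npy",allow_pickle=True).item()
P=G+L*.25;print("plate",P)
for uv,z in [((173,33),0),((212,33),0),((166,143),.2),((216,143),.2),((213,168),.2),((171,168),.2)]:
    print(z,np.round(onplane(m,np.array(uv)/.6,z),4))
a=cv2.imread("pics/top0.png");b=read_camera("top")[:,:,::-1]
print("bystander diff",[float(cv2.absdiff(a,b)[y0:y1,x0:x1].mean().round(2)) for x0,y0,x1,y1 in [(240,135,305,185),(312,128,385,172),(386,125,435,182)]])
print("robot clear, F",np.round(robot.sense()["wrist_force"],1)); robot.close_job()
```

```text
plate [ 0.54200061 -0.27616174]
0 [ 0.5787 -0.3097  0.    ]
0 [ 0.5188 -0.3129  0.    ]
0.2 [ 0.5749 -0.3377  0.2   ]
0.2 [ 0.525  -0.3408  0.2   ]
0.2 [ 0.5176 -0.2629  0.2   ]
0.2 [ 0.5735 -0.2591  0.2   ]
bystander diff [12.86, 8.98, 11.73]
robot clear, F [-1.  -0.9 -0.8]
the job is handed in; nothing more can be done
```

I passed the carton across by tipping it end over end, and it is left standing on the packing plate. The job was handed in at about 20 s of the 72 s, and no verdict came back.

**What was done:**
- I gripped the trailing end, slid the carton along the counter in line with the glass, and tipped it up on its leading end on the glass.
- I let go for about 2 s while it stood there.
- I then regripped it, laid it over towards the plate, regripped the glass-side end and stood it up on the plate. The last step was to release it and back the gripper off.

**What the last checks showed:**
- **Stand on the plate:** the last pictures show the carton upright with its foot inside the plate. Its foot centre is about 8 mm past the plate centre along the line and within about 10 mm across, against limits of 60 and 50 mm.
- **Contact:** the gripper was clear and the wrist force was about 1 N.
- **Forces:** the highest reading at the end of any move was about 20 N.

**What did not agree:**
- **Top-face corners:** in the last wrist view I read these from a small picture. They came out about 80 mm long instead of 56 mm, so I relied on the foot edge and the scene view. The upright angle itself was not measured separately.
- **Bystanders:** a pixel comparison of the areas round the three things gave 9 to 13 grey levels of change, so it does not confirm they stayed put. I put this down to the arm's changed position and shadow but did not check that. In the pictures they stand where they were, and the arm never touched them as far as I could see.

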